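# Shut down the microscope's light base and close the specimen pots

## Task

We are done at the microscope: take the specimen pot off the light glass and stand it in a free compartment of the carrier tray, then turn the slim iris ring fully closed without touching the fixed rings above and below it, and then put the black dust cap over the port so that it sits fully down. Every pot in the tray must end with a lid pressed home, level and flush on its rim, and standing upright in its compartment; leave the mug, the cell counter and the blue case alone.

Things in the scene. Friction and masses are not known exactly. Their poses are not given: they have to be found in the camera images.
- light_base: low white light base, 230 x 190 mm, fixed; deck 50 mm above the bench. Origin on the bench under the light port, whose axis is vertical. The port, from the deck up: fixed collar 56 mm across (50-60 mm above the bench), slim iris ring 66 mm across (60-72 mm), fixed bezel 54 mm across (72-86 mm) with the light glass in its top
- iris_ring (a joint): angle of the slim black knurled iris ring (66 mm across, 12 mm thick): 0 = closed (end stop), 1.6 rad = open. Seen from above, clockwise closes; about 0.12 N m stiff, stays where left. Its white tick points at the solid dot on the deck when closed (0.8 rad clockwise of the base's +x), at the open circle when open (0.8 rad the other side)
- iris_mid (a point): point on the port's axis at mid-thickness of the iris ring, 66 mm above the bench
- glass_top (a point): centre of the bezel's top face with the light glass, 86 mm above the bench; z up
- bezel: fixed aluminium ring above the iris ring, 54 mm across, 14 mm tall; origin at the centre of its underside. The fingers must not touch it
- collar: fixed aluminium ring below the iris ring, 56 mm across, 10 mm tall; origin at the centre of its underside. The fingers must not touch it
- tray: grey carrier tray fixed on the bench, 80 x 308 mm, walls 22 mm tall and 4 mm thick, floor 4 mm; three dividers make four compartments 72 x 72 mm in a row along its y, centres at y = -114, -38, 38 and 114 mm. Origin at the centre of its underside
- pot_glass: a clear round specimen pot, 52 mm across and 60 mm tall, 3 mm wall, open mouth up, a brown specimen inside, 70 g; origin at the centre of its underside, z up. Stands on the light glass at the start and belongs in a free compartment of the tray
- pot_1: a clear round specimen pot, 52 mm across and 60 mm tall, 3 mm wall, open mouth up, a brown specimen inside, 70 g; origin at the centre of its underside, z up. If present, it stands in one of the tray's compartments
- pot_2: a clear round specimen pot, 52 mm across and 60 mm tall, 3 mm wall, open mouth up, a brown specimen inside, 70 g; origin at the centre of its underside, z up. If present, it stands in one of the tray's compartments
- pot_3: a clear round specimen pot, 52 mm across and 60 mm tall, 3 mm wall, open mouth up, a brown specimen inside, 70 g; origin at the centre of its underside, z up. If present, it stands in one of the tray's compartments
- pot_4: a clear round specimen pot, 52 mm across and 60 mm tall, 3 mm wall, open mouth up, a brown specimen inside, 70 g; origin at the centre of its underside, z up. If present, it stands in one of the tray's compartments
- lid_1: grey plastic push-on lid, 35 g, plug down; origin: centre of the plug's underside, z up. Flange 58 mm across spans z 12-19 mm (grip its edge), tapered plug 41 mm across below. Any lid fits any pot; a spare may stay. Set on a pot it rests about 6 mm proud on a springy bead in the mouth; some 10 N (20 N is safe) down on its middle snaps it home, flange on rim: origin 48 mm above the pot's origin
- lid_2: grey plastic push-on lid, 35 g, plug down; origin: centre of the plug's underside, z up. Flange 58 mm across spans z 12-19 mm (grip its edge), tapered plug 41 mm across below. Any lid fits any pot; a spare may stay. Set on a pot it rests about 6 mm proud on a springy bead in the mouth; some 10 N (20 N is safe) down on its middle snaps it home, flange on rim: origin 48 mm above the pot's origin
- lid_3: grey plastic push-on lid, 35 g, plug down; origin: centre of the plug's underside, z up. Flange 58 mm across spans z 12-19 mm (grip its edge), tapered plug 41 mm across below. Any lid fits any pot; a spare may stay. Set on a pot it rests about 6 mm proud on a springy bead in the mouth; some 10 N (20 N is safe) down on its middle snaps it home, flange on rim: origin 48 mm above the pot's origin
- lid_4: grey plastic push-on lid, 35 g, plug down; origin: centre of the plug's underside, z up. Flange 58 mm across spans z 12-19 mm (grip its edge), tapered plug 41 mm across below. Any lid fits any pot; a spare may stay. Set on a pot it rests about 6 mm proud on a springy bead in the mouth; some 10 N (20 N is safe) down on its middle snaps it home, flange on rim: origin 48 mm above the pot's origin
- dust_cap: black dust cap, loose, 90 g: round, 78 mm across, 30 mm tall, open below (inside 73 mm across, 26 mm deep), knob on top 24 mm across at 40-50 mm above its rim (18 mm across at 30-36). Origin: centre of the lower rim, z up. Covers bezel and iris ring; fully down its roof lies on the bezel, origin 60 mm above the bench, 26 mm below glass_top
- mug: white travel mug with black lid and handle, 82 mm across, 160 mm tall, bystander; origin at the centre of its underside
- cell_counter: lilac cell counter with keys and two black end knobs, 60 x 230 x 45 mm, long along its y, bystander; origin at the centre of its underside
- blue_case: blue hard case 180 x 75 x 45 mm, long along its x, bystander; origin at the centre of its underside
Things that resemble listed ones, but are neither listed nor needed, are in the scene too. What is shaped like the lid_1 but green is not meant. What is shaped like the dust_cap but pink is not meant.

How it is judged:
By the outcome, as a careful person would: the job done as asked, in the order asked, and still so for the second after the job is handed in, with the robot touching nothing.
Of pot_1, pot_2, pot_3, pot_4 only 2 to 3 are there at a start; the rules pass over those that are not, and their reading is None.
At some moment in a run one of lid_1, lid_2, lid_3, lid_4, dust_cap may be knocked a few centimetres aside while the robot is not near it.
It also fails if it takes over 208 s, if anything falls off the work surface, if the arm or the gripper's body presses on something with over 40 N, if the wrist force passes 120 N, or if a joint passes its speed limit or range.

## Robot

A 7-joint arm with a two-finger parallel gripper is mounted at the origin on the work surface. World frame = base frame: x ahead of the robot, y to its left, z up, the work surface at z = 0. Lengths are in m, angles in rad, forces in N, time in s.
With the tool pointing down it reaches from about 0.35 to 0.9 m from the base axis. Payload 8.1 kg.
Tool frame: the origin (TCP) lies on the mounting face of the last link; the fingertips stand 173 mm ahead of it and the grasp point (between the pads) lies 155 mm ahead of it; z points along the fingers, y is the line along which they close (so a half turn about z gives the same grasp; the last joint's range is limited). The gripper opens to 85 mm and grips with 20 to 120 N. Pads are 22 mm wide; open, the fingers measure 114 mm over their backs; the gripper's body (76 mm by 85 mm) begins 54 mm behind the grasp point. The pads swing forward as they close: fully open they stand 13 mm farther back than shut.
Start: joints at [-1.271, 0.434, 0.025, 1.573, -0.012, 1.134, -0.075], TCP at [0.245, 0.575, 0.405] pointing down, gripper open.
Joint ranges: [-2.62, 2.62], [-0.44, 2.09], [-1.27, 1.32], [0.08, 2.57], [-1.32, 4.46], [0.12, 2], [-2.74, 2.74]. Speed limits (rad/s): [2.22, 2.22, 3.01, 3.01, 3.14, 3.14, 3.14].

## Interface

Orientations are given as a unit quaternion [x, y, z, w].
In Python, from plant import * gives the robot as it stands. The module is installed in compiled form; this text tells all that it offers.
- The arm moves only by the tool apply_moves, never from a script. Its argument "steps" is a list of rows, each a list of 7 numbers: the turn, a rotation vector about the world's x, y, z in rad, then the shift along the world's x, y, z in m, then the finger opening in m, from 0 to 0.0854. A call has 1 to 20 rows; each row shifts and turns the commanded pose from where the row before left it; what a row does not reach is not made up. A row lasts 1/8 s, in which the tool goes at most 62.5 mm and 10.7 degrees, less where a joint would pass 70% of its speed; a pose out of reach is approached as far as the arm can. A call is refused whole if a number of a shift passes 0.0625 or a number of a turn 0.188, either way. A call with a gripper value outside its range is refused whole. The fingers move at their own pace and stop on an object; "squeeze" is the grip in N (left out, the last holds). Time passes only in rows, so rows that do not move let the fingers close. It gives the time, the measured TCP pose, the force, the opening and the grip force at its end, in the units of the state.
- state(): the state, without advancing time (a new reading comes with each control period).
- grab_frame(name): name is "side" or "top"; returns (picture, depth): 400x640x3 uint8, blue, green, red; 400x640 float32, m along the optical axis (not along the pixel's ray), 0 where there is no reading.
- calibration(name): a dict with "fx", "fy", "cx", "cy" (pixels), "extrinsics" (4x4, takes a point from world to camera coordinates). Camera axes: x right, y down, z forward; pixel columns grow to the right and rows downward; lengths in m; the calibration is good to about 2 mm. A picture is of the moment at which its call begins. calibration takes no time and is no camera call.
- hand_in(): hands the job in; it is judged then, once.
Trained networks look in the newest picture that a camera, given by its name, has taken for a name from the list of things; names that differ only in an ending like _2 or _b are one class to them, and where a whole thing is asked for, a point or a joint stands for the part that bears it (a point fixed in the world has none). Each returns a list of dicts, best first, with "p" (0 to 1); they miss things now and then, are a little off and sometimes report something else, mostly with a low value. They report only what shows in the picture. A call takes as long as a camera call. They do not tell look-alikes from the thing itself.
- find_in(camera, label): "location" ([x, y, z] in m, in world coordinates, good to about 4 mm: the middle of the surface that is visible of it).
- cut_out(camera, label): "mask" (400x640 bool, what is visible of it).
The state is a dict: "time": time; "q": joint angles; "qd": joint speeds; "tau": joint torques, N m; "position": TCP position; "orientation": TCP orientation; "ft_force": force on the tool from outside, world axes, zero at the start; "moment": the same for the moment, N m; "opening": opening from 0.0 (shut) to 1.0 (fully open); "grip_force": force on a finger pad.
Only numpy, scipy, OpenCV 4.12 (cv2) and the standard library are available. Lean on these libraries where they do the work, as an engineer would, in place of code of your own. Each camera call takes 0.05 s, during which the arm holds its last target. There are 200 camera calls.

## Working session

There is one attempt and no reset: what is moved stays moved. The work goes in short steps, Python scripts to look and compute and a tool call to move; the robot and the scene stay as the last step left them, time stands still between calls to the robot, and variables do not carry over. Pictures are saved under pics/ and viewed, at most 14 in all, crops included, and the job is handed in when it is done.

Besides the shell and the picture viewer there is one more tool, called after "Call:" as name(argument=value, ...) on one line, values as JSON. apply_moves: Moves the arm, as the interface text tells. Its arguments: {"type":"object","properties":{"steps":{"type":"array","items":{"type":"array","items":{"type":"number"}}},"squeeze":{"type":"number"}},"required":["steps"]}

```bash
mkdir -p pics; cat > h.py <<'E'
from plant import *
import numpy as np, cv2
def world(cam,u,v,d):
    c=calibration(cam); E=np.linalg.inv(np.array(c["extrinsics"]))
    p=np.stack([(u-c["cx"])*d/c["fx"],(v-c["cy"])*d/c["fy"],d],-1)
    return p@E[:3,:3].T+E[:3,3]
def cloud(cam,dep):
    v,u=np.mgrid[0:400,0:640]
    return world(cam,u.astype(float),v.astype(float),dep.astype(float))
E
python3 - <<'E'
from h import *
for c in("top","side"):
    im,d=grab_frame(c); cv2.imwrite(f"pics/{c}0.png",im); np.save(f"{c}0.npy",d); np.save(f"{c}0i.npy",im)
    print(c,np.linalg.inv(np.array(calibration(c)["extrinsics"])).round(3).tolist())
    for l in["light_base","iris_ring","tray","pot_glass","lid_1","dust_cap","mug","cell_counter","blue_case"]:
        for r in find_in(c,l):print(l,round(r["p"],2),np.round(r["location"],3))
print(state())
E
```

```text
top [[-0.016, -0.987, 0.159, 0.328], [-1.0, 0.019, 0.018, -0.008], [-0.021, -0.159, -0.987, 1.36], [0.0, 0.0, 0.0, 1.0]]
light_base 0.66 [0.592 0.243 0.05 ]
iris_ring 0.66 [0.589 0.235 0.07 ]
iris_ring 0.31 [ 0.437 -0.42   0.019]
tray 0.61 [ 0.572 -0.18   0.007]
pot_glass 0.59 [0.607 0.254 0.114]
lid_1 0.77 [ 0.433 -0.308  0.017]
lid_1 0.65 [ 0.444 -0.026  0.021]
lid_1 0.65 [ 0.323 -0.136  0.022]
lid_1 0.54 [ 0.441 -0.101  0.02 ]
lid_1 0.52 [ 0.439 -0.419  0.017]
dust_cap 0.91 [ 0.431 -0.204  0.028]
dust_cap 0.82 [ 0.307 -0.304  0.027]
mug 0.67 [0.58  0.446 0.158]
mug 0.21 [0.603 0.255 0.115]
cell_counter 0.64 [ 0.731 -0.095  0.041]
blue_case 0.59 [ 0.609 -0.453  0.047]
side [[0.859, -0.337, 0.385, 0.126], [-0.511, -0.537, 0.671, -0.716], [-0.019, -0.773, -0.634, 0.771], [0.0, 0.0, 0.0, 1.0]]
light_base 0.76 [0.578 0.211 0.048]
light_base 0.54 [0.591 0.228 0.079]
light_base 0.31 [ 0.44  -0.027  0.019]
iris_ring 0.6 [0.582 0.232 0.072]
tray 0.89 [ 0.562 -0.196  0.005]
tray 0.53 [ 0.422 -0.213  0.031]
pot_glass 0.89 [0.599 0.241 0.124]
lid_1 0.89 [ 0.437 -0.106  0.019]
lid_1 0.86 [ 0.4
[... 354 characters left out ...]
ray([-1.2706127 ,  0.4344797 ,  0.02499264,  1.57323509, -0.01157508,
        1.13399766, -0.07509594]), 'qd': array([-8.50231601e-04, -9.39359820e-04, -6.33883846e-04, -6.81193069e-04,
        2.47491546e-04,  8.92797394e-05,  3.04139078e-04]), 'tau': array([-3.89748839e-04, -6.70285034e+01,  1.02380320e+00, -3.16577446e+01,
        1.55682012e-02,  2.25747877e-03,  3.30524749e-06]), 'position': array([0.24500949, 0.57496465, 0.40472178]), 'orientation': array([2.00064546e-01, 9.79782719e-01, 1.05844910e-05, 1.70063705e-05]), 'ft_force': array([-0.49707035,  0.07832168,  0.16759879]), 'moment': array([ 0.002586  ,  0.04977571, -0.0031422 ]), 'grip_force': 0.0, 'opening': 0.9995864268418645}
```

View pics/top0.png

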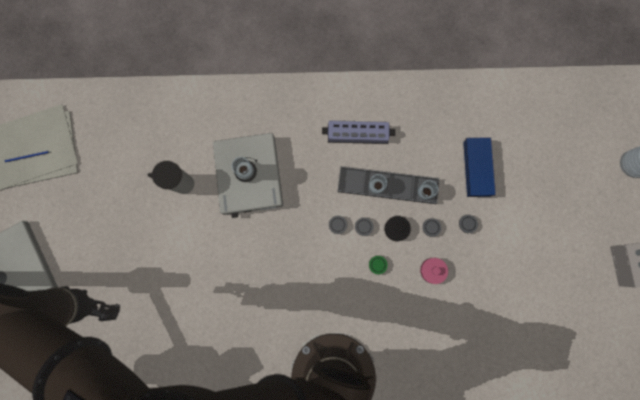

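View pics/side0.png

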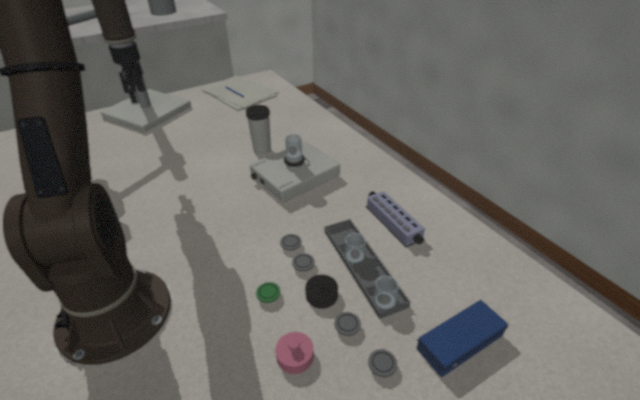

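Top view: pots at (378,183) and (428,189) in the tray, free compartments at (350,180) and (402,187). Grey lids are at (338,225), (364,226), (432,227) and (468,223), the black cap at (398,228), and the port with its pot at (245,170). Next I'll measure precisely and check the cap closely.

```bash
python3 - <<'E'
from h import *
S={c:np.load(c+"0i.npy") for c in("top","side")}; D={c:np.load(c+"0.npy") for c in S}
W={c:cloud(c,D[c]) for c in S}
for c in S:
    w=W[c]
    print(c,"bench z",np.round([np.median(w[...,2][(abs(w[...,0]-x)<.015)&(abs(w[...,1]-y)<.015)&(D[c]>0)]) for x,y in[(.5,0.0),(.5,-.4),(.66,0.05)]],4))
    for n,x,y in[("lidA",.44,-.026),("lidB",.44,-.104),("lidC",.432,-.309),("lidD",.438,-.42),("cap",.43,-.21),("pink",.3,-.31)]:
        m=(np.hypot(w[...,0]-x,w[...,1]-y)<.055)&(w[...,2]>.010)&(w[...,2]<.06)&(D[c]>0)
        p=w[m]; (cx,cy),r=cv2.minEnclosingCircle(p[:,:2].astype(np.float32)); zt=np.percentile(p[:,2],90)
        t=p[p[:,2]>zt-.006]; print(n,len(p),"circ",np.round([cx,cy,r],4),"med",np.round(np.median(t,0),4),"mean top",t.mean(0).round(4),"zmax",p[:,2].max().round(4))
    for n,x,y,a,b,R in[("deck",.59,.235,.042,.056,.2),("tray",.57,-.18,.013,.026,.2),("glasspot",.6,.245,.135,.165,.07),("port",.6,.245,.063,.13,.06)]:
        m=(np.hypot(w[...,0]-x,w[...,1]-y)<R)&(w[...,2]>a)&(w[...,2]<b)&(D[c]>0)
        if n=="tray": m&=(w[...,0]>.49)&(w[...,0]<.67)
        p=w[m]
        if len(p)>5:print(n,len(p),cv2.minAreaRect(p[:,:2].astype(np.float32)),"mean",p.mean(0).round(4))
def crop(c,x0,x1,y0,y1,s): return cv2.resize(S[c][y0:y1,x0:x1],None,fx=s,fy=s,interpolation=cv2.INTER_CUBIC)
a=crop("top",205,295,125,220,4); b=crop("top",330,450,160,250,4); e=crop("side",245,345,225,345,3); f=crop("side",245,345,125,200,4)
cv=np.zeros((600,800,3),np.uint8)
cv[:380,:360]=a
b=cv2.resize(b,(440,330));cv[:330,360:]=b
e=cv2.resize(e,(225,270));cv[330:600,575:]=e;f=cv2.resize(f,(290,218));cv[382:600,:290]=f
cv2.imwrite("pics/c0.png",np.clip(cv*1.6,0,255).astype(np.uint8))
E
```

```text
top bench z [ 0.0002 -0.0002  0.0001]
lidA 305 circ [ 0.441  -0.0367  0.0445] med [ 0.4435 -0.024   0.0194] mean top [ 0.4433 -0.0257  0.0196] zmax 0.0266
lidB 286 circ [ 0.4382 -0.0886  0.0398] med [ 0.437  -0.1005  0.0196] mean top [ 0.4373 -0.1002  0.0198] zmax 0.027
lidC 290 circ [ 0.4301 -0.3059  0.0294] med [ 0.4302 -0.306   0.019 ] mean top [ 0.4307 -0.3058  0.0192] zmax 0.0253
lidD 290 circ [ 0.438  -0.4172  0.0304] med [ 0.4398 -0.416   0.019 ] mean top [ 0.4394 -0.4164  0.0191] zmax 0.0276
cap 534 circ [ 0.429  -0.202   0.0394] med [ 0.4299 -0.1995  0.0331] mean top [ 0.4304 -0.1998  0.0372] zmax 0.0566
pink 577 circ [ 0.3019 -0.3059  0.0397] med [ 0.3019 -0.3045  0.0349] mean top [ 0.3018 -0.3049  0.0404] zmax 0.0553
deck 4013 ((0.6005648970603943, 0.29666900634765625), (0.23030032217502594, 0.27643346786499023), 7.11995792388916) mean [0.6019 0.2522 0.0495]
tray 649 ((0.5646164417266846, -0.17918840050697327), (0.3079884350299835, 0.08200597763061523), 81.97997283935547) mean [ 0.5613 -0.1921  0.0197]
glasspot 101 ((0.6057053804397583, 0.2529139816761017), (0.051343996077
[... 842 characters left out ...]

pink 1229 circ [ 0.3013 -0.3076  0.0402] med [ 0.2978 -0.3108  0.03  ] mean top [ 0.2992 -0.3091  0.0321] zmax 0.0534
deck 2127 ((0.597389280796051, 0.2960992455482483), (0.23094595968723297, 0.28020909428596497), 7.027419567108154) mean [0.5914 0.2373 0.0492]
tray 1008 ((0.5631275177001953, -0.1792871206998825), (0.31082361936569214, 0.08169285953044891), 81.77127838134766) mean [ 0.5535 -0.2042  0.019 ]
glasspot 117 ((0.6033060550689697, 0.25188499689102173), (0.05225147679448128, 0.04934748262166977), 48.89463424682617) mean [0.603  0.252  0.1416]
port 390 ((0.602256178855896, 0.24940243363380432), (0.06001222878694534, 0.06564059108495712), 82.75674438476562) mean [0.5967 0.2388 0.0949]
```

View pics/c0.png

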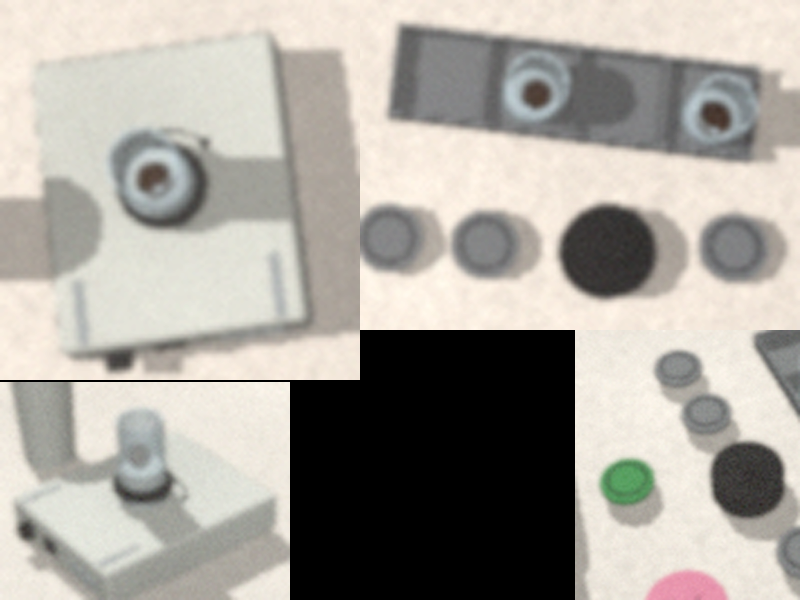

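The cap is right way up (knob top at about 0.05 m). Bench, lid and pot heights all match their specs. Free compartments are tray y = +114 and -38. Now moving to the glass pot.

Call:
apply_moves(steps=[[0,0,-0.13,0.036,-0.032,0,0.085],[0,0,-0.13,0.036,-0.032,0,0.085],[0,0,-0.13,0.036,-0.032,0,0.085],[0,0,-0.13,0.036,-0.032,0,0.085],[0,0,-0.13,0.036,-0.032,0,0.085],[0,0,-0.13,0.036,-0.032,0,0.085],[0,0,-0.13,0.036,-0.032,0,0.085],[0,0,-0.13,0.036,-0.032,0,0.085],[0,0,-0.13,0.036,-0.032,0,0.085],[0,0,-0.13,0.036,-0.032,0,0.085],[0,0,0,0,0,0,0.085],[0,0,0,0,0,0,0.085]], squeeze=25)

```text
time: 2.5
position: [0.6048, 0.2554, 0.4044]
orientation: [0.752, 0.659, -0.0, -0.0]
ft_force: [-0.0, 1.0, 0.5]
opening: 0.994
grip_force: 0.0
```

```bash
python3 - <<'E'
from h import *
W={c:cloud(c,np.load(c+"0.npy")) for c in("top","side")}
for c in W:
    w=W[c]
    for k in(38,-114):
        x,y=.5638+.1409*k/1000,-.1792+.99*k/1000
        m=(np.hypot(w[...,0]-x,w[...,1]-y)<.045)&(w[...,2]>.052)&(w[...,2]<.075); p=w[m]
        print(c,k,(round(x,4),round(y,4)),len(p),np.round(cv2.minEnclosingCircle(p[:,:2].astype(np.float32))[0],4),p.mean(0).round(4))
s=state(); print(s["q"].round(3),s["position"].round(4),s["orientation"].round(4))
E
```

```text
top 38 (0.5692, -0.1416) 79 [ 0.5634 -0.1445] [ 0.5638 -0.1449  0.0619]
top -114 (0.5477, -0.2921) 86 [ 0.5422 -0.2954] [ 0.5435 -0.2964  0.0615]
side 38 (0.5692, -0.1416) 171 [ 0.5618 -0.1442] [ 0.5619 -0.1456  0.0596]
side -114 (0.5477, -0.2921) 218 [ 0.5412 -0.2974] [ 0.5407 -0.2975  0.0596]
[-0.755  0.505  0.426  1.514 -0.219  1.171 -0.421] [0.6048 0.2554 0.4044] [ 7.519e-01  6.592e-01 -1.000e-04 -3.000e-04]
```

Call:
apply_moves(steps=[[0,0,0,0,-0.003,-0.04,0.085],[0,0,0,0,0,-0.04,0.085],[0,0,0,0,0,-0.03,0.085],[0,0,0,0,0,-0.012,0.085],[0,0,0,0,0,0,0.06],[0,0,0,0,0,0,0.04],[0,0,0,0,0,0,0.04],[0,0,0,0,0,0,0.04],[0,0,0,0,0,0,0.04],[0,0,0,0,0,0,0.04]], squeeze=25)

```text
time: 3.75
position: [0.6055, 0.2523, 0.2844]
orientation: [0.752, 0.659, 0.001, 0.0]
ft_force: [0.0, 1.0, 7.1]
opening: 0.597
grip_force: 26.9
```

Call:
apply_moves(steps=[[0,0,0,0,0,0.01,0.04],[0,0,0,0,0,0.03,0.04],[0,0,0,0,0,0.04,0.04],[0,0,0,-0.003,-0.04,0.03,0.04],[0,0,0,-0.003,-0.04,0,0.04],[0,0,0,-0.003,-0.04,0,0.04],[0,0,0,-0.003,-0.04,0,0.04],[0,0,0,-0.003,-0.04,0,0.04],[0,0,0,-0.003,-0.04,0,0.04],[0,0,0,-0.004,-0.04,0,0.04],[0,0,0,-0.004,-0.039,-0.03,0.04],[0,0,0,0,0,-0.03,0.04],[0,0,0,0,0,-0.03,0.04],[0,0,0,0,0,-0.03,0.04],[0,0,0,0,0,-0.03,0.04],[0,0,0,0,0,-0.015,0.04],[0,0,0,0,0,-0.01,0.04],[0,0,0,0,0,0,0.04]])

```text
time: 6.0
position: [0.5791, -0.0671, 0.2178]
orientation: [0.752, 0.659, -0.0, -0.0]
ft_force: [-0.1, -0.4, -0.8]
opening: 0.599
grip_force: 26.4
```

Call:
apply_moves(steps=[[0,0,0,0,0,-0.008,0.04],[0,0,0,0,0,-0.005,0.04],[0,0,0,0,0,-0.0015,0.04],[0,0,0,0,0,0,0.04]])

```text
time: 6.5
position: [0.579, -0.067, 0.2032]
orientation: [0.752, 0.659, -0.0, -0.0]
ft_force: [-0.9, 0.2, -0.6]
opening: 0.599
grip_force: 26.4
```

Call:
apply_moves(steps=[[0,0,0,0,0,-0.001,0.04],[0,0,0,0,0,-0.001,0.04],[0,0,0,0,0,0,0.04]])

```text
time: 6.88
position: [0.5791, -0.0672, 0.2023]
orientation: [0.752, 0.659, 0.0, 0.0]
ft_force: [-4.6, 0.0, 11.5]
opening: 0.598
grip_force: 27.5
```

Contact at the expected height. Releasing, then clearing away to look.

Call:
apply_moves(steps=[[0,0,0,0,0,0.001,0.06],[0,0,0,0,0,0,0.075],[0,0,0,0,0,0,0.075],[0,0,0,0,0,0.01,0.075],[0,0,0,0,0,0.04,0.085],[0,0,0,0,0,0.05,0.085],[0,0,0,-0.02,0.02,0.05,0.085],[0,0,0,-0.04,0.03,0.03,0.085],[0,0,0,-0.04,0.03,0,0.085],[0,0,0,-0.04,0.03,0,0.085],[0,0,0,0,0,0,0.085]])

```text
time: 8.25
position: [0.4365, 0.0448, 0.3827]
orientation: [0.751, 0.66, 0.0, -0.001]
ft_force: [0.7, 0.5, 0.4]
opening: 0.997
grip_force: 0.0
```

```bash
python3 - <<'E'
from h import *
S={};s=state(); print(s["position"].round(3),s["q"].round(2))
for c in("top","side"):
    S[c],d=grab_frame(c); w=cloud(c,d)
    for n,x,y,a,b,R in[("bezel",.604,.251,.079,.093,.05),("ring+",.604,.251,.062,.093,.05),("pot",.579,-.067,.052,.075,.05)]:
        m=(np.hypot(w[...,0]-x,w[...,1]-y)<R)&(w[...,2]>a)&(w[...,2]<b)&(d>0); p=w[m]
        if len(p)>4:print(c,n,len(p),np.round(cv2.minEnclosingCircle(p[:,:2].astype(np.float32))[0]+(cv2.minEnclosingCircle(p[:,:2].astype(np.float32))[1],),4),p.mean(0).round(4))
    m=(abs(w[...,0]-.6)<.15)&(w[...,1]<.37)&(w[...,1]>.1)&(w[...,2]>.042)&(w[...,2]<.056)&(d>0)
    print(cv2.minAreaRect(w[m][:,:2].astype(np.float32)))
    cc=calibration(c);E=np.array(cc["extrinsics"])
    for z in(.05,.072):
        q=E[:3,:3]@np.array([.603,.2505,z])+E[:3,3];print("axis px",z,(q[:2]/q[2]*[cc["fx"],cc["fy"]]+[cc["cx"],cc["cy"]]).round(1))
a=cv2.resize(S["top"][140:200,210:280],None,fx=8,fy=8,interpolation=cv2.INTER_CUBIC)[:, :]
a=cv2.resize(a,(400,343)); b=cv2.resize(S["side"][130,None] if 0 else S["side"][130:190,260:330],(400,343),interpolation=cv2.INTER_CUBIC)
t=cv2.resize(S["top"][150:220,330:450],(400,233),interpolation=cv2.INTER_CUBIC);u=cv2.resize(S["side"][215:315,315:435],(400,257),interpolation=cv2.INTER_CUBIC)[:233]
cv2.imwrite("pics/c1.png",np.clip(np.vstack([np.hstack([a,b]),np.hstack([t,u])])*1.5,0,255).astype(np.uint8))
E
```

```text
[0.436 0.045 0.383] [-0.63  0.15  0.47  2.06 -0.09  0.95 -0.24]
top bezel 255 [0.6046 0.2549 0.0279] [0.6052 0.2533 0.086 ]
top ring+ 382 [0.6066 0.2537 0.0346] [0.6033 0.2515 0.0813]
top pot 83 [ 0.5777 -0.0664  0.0261] [ 0.5785 -0.0667  0.0617]
((0.6058996915817261, 0.25378066301345825), (0.23092442750930786, 0.1902448534965515), 7.399406909942627)
axis px 0.05 [247.8 172.6]
axis px 0.072 [246.3 171.1]
side bezel 90 [0.6052 0.2518 0.0282] [0.6105 0.2458 0.0851]
side ring+ 202 [0.6025 0.2518 0.0344] [0.6035 0.2397 0.0766]
side pot 157 [ 0.5775 -0.0663  0.0277] [ 0.5757 -0.0676  0.0597]
((0.6033600568771362, 0.25380703806877136), (0.2317064255475998, 0.19641590118408203), 6.653007507324219)
axis px 0.05 [293.9 164.1]
axis px 0.072 [293.6 158.3]
```

View pics/c1.png

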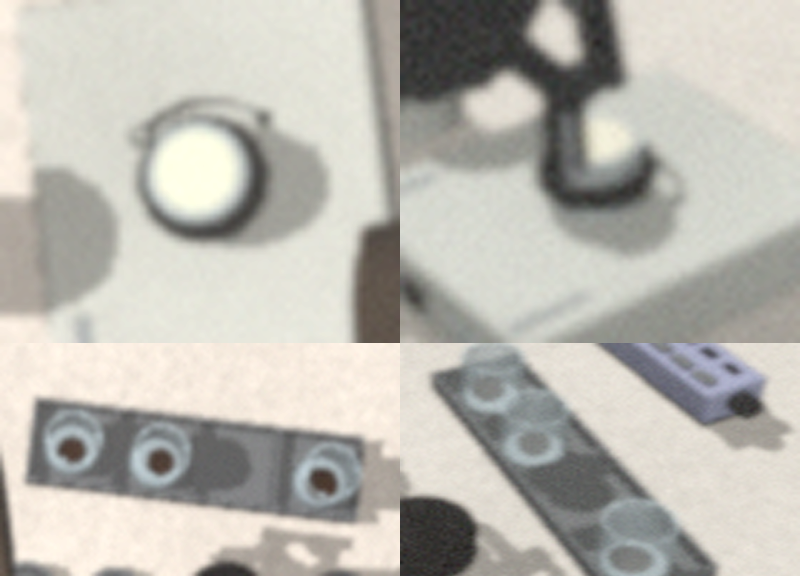

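Pot upright in the first compartment at (70,440) in the crop. The port shows at (200,175) with the dot at (265,118) and the circle at (135,135), which gives yaw ≈ +7° and axis ≈ (0.605, 0.2535). Now the iris.

Call:
apply_moves(steps=[[0,0,0.093,0.024,0.03,0,0.085],[0,0,0.093,0.024,0.03,0,0.085],[0,0,0.093,0.024,0.03,0,0.085],[0,0,0.093,0.024,0.03,0,0.085],[0,0,0.093,0.024,0.03,0,0.085],[0,0,0.093,0.024,0.03,0,0.085],[0,0,0.093,0.024,0.029,0,0.085],[0,0,0,0,0,-0.04,0.085],[0,0,0,0,0,-0.04,0.085],[0,0,0,0,0,-0.03,0.085],[0,0,0,0,0,0,0.085],[0,0,0,0,0,0,0.085]])

```text
time: 9.85
position: [0.6082, 0.2515, 0.2733]
orientation: [0.502, 0.865, 0.0, 0.001]
ft_force: [0.2, 0.2, -0.1]
opening: 0.995
grip_force: 0.0
```

```bash
python3 - <<'E'
from h import *
s=state(); print(s["position"].round(4),s["q"].round(3),s["orientation"].round(4))
E
```

```text
[0.6082 0.2515 0.2733] [-0.637  0.617  0.253  1.642 -0.185  0.905  0.203] [5.025e-01 8.646e-01 5.000e-04 6.000e-04]
```

Call:
apply_moves(steps=[[0,0,0,-0.0034,0.0018,-0.01,0.085],[0,0,0,0,0,-0.02,0.085],[0,0,0,0,0,-0.0125,0.085],[0,0,0,0,0,-0.005,0.085],[0,0,0,0,0,0,0.085],[0,0,0,0,0,0,0.075],[0,0,0,0,0,0,0.07],[0,0,0,0,0,0,0.055],[0,0,0,0,0,0,0.055],[0,0,0,0,0,0,0.055],[0,0,0,0,0,0,0.055]], squeeze=30)

```text
time: 11.22
position: [0.6052, 0.2546, 0.2265]
orientation: [0.502, 0.865, 0.002, 0.002]
ft_force: [4.3, 3.8, 5.5]
opening: 0.748
grip_force: 32.6
```

Call:
apply_moves(steps=[[0,0,-0.08,0,0,0,0.055],[0,0,-0.08,0,0,0,0.055],[0,0,-0.08,0,0,0,0.055],[0,0,-0.08,0,0,0,0.055],[0,0,0,0,0,0,0.055]])

```text
time: 11.85
position: [0.6055, 0.2548, 0.2264]
orientation: [0.634, 0.774, 0.003, 0.002]
ft_force: [6.1, 3.1, 4.8]
opening: 0.75
grip_force: 32.7
```

```bash
python3 - <<'E'
from h import *
s=state(); print(s["position"].round(4),s["q"].round(3),s["moment"].round(3),s["ft_force"].round(1))
E
```

```text
[0.6055 0.2548 0.2264] [-0.689  0.678  0.324  1.686 -0.277  0.816 -0.044] [ 0.718 -1.502 -0.16 ] [6.1 3.1 4.8]
```

Call:
apply_moves(steps=[[0,0,-0.09,0.001,0.001,0,0.055],[0,0,-0.09,0,0,0,0.055],[0,0,-0.09,0,0,0,0.055],[0,0,-0.09,0,0,0,0.055],[0,0,-0.09,0,0,0,0.055],[0,0,-0.09,0,0,0,0.055],[0,0,-0.09,0,0,0,0.055],[0,0,-0.09,0,0,0,0.055]])

```text
time: 12.85
position: [0.6066, 0.2548, 0.2264]
orientation: [0.866, 0.5, 0.003, 0.001]
ft_force: [1.3, -10.3, 6.0]
opening: 0.742
grip_force: 32.7
```

```bash
python3 - <<'E'
from h import *
s=state(); print(s["position"].round(4),s["q"].round(3),s["moment"].round(3),s["ft_force"].round(1),s["orientation"].round(3))
E
```

```text
[0.6066 0.2548 0.2264] [-0.809  0.713  0.522  1.694 -0.447  0.849 -0.618] [-2.554 -0.306  0.435] [  1.3 -10.3   6. ] [0.866 0.5   0.003 0.001]
```

Call:
apply_moves(steps=[[0,0,-0.08,0,-0.001,0,0.055],[0,0,-0.08,0,0,0,0.055],[0,0,0,0,0,0,0.055]])

```text
time: 13.22
position: [0.6051, 0.252, 0.2257]
orientation: [0.903, 0.429, -0.0, 0.001]
ft_force: [-0.0, -5.4, 9.2]
opening: 0.744
grip_force: 33.8
```

```bash
python3 - <<'E'
from h import *
s=state(); print(s["position"].round(4),s["q"].round(3),s["moment"].round(3),s["ft_force"].round(1),s["orientation"].round(3))
E
```

```text
[0.6051 0.252  0.2257] [-0.833  0.722  0.566  1.701 -0.483  0.862 -0.743] [-1.026  0.164 -0.101] [-0.  -5.4  9.2] [ 0.903  0.429 -0.     0.001]
```

Call:
apply_moves(steps=[[0,0,-0.08,0,0.001,0,0.055],[0,0,-0.08,0,0,0,0.055],[0,0,-0.08,0,0,0,0.055],[0,0,-0.08,0,0,0,0.055]])

```text
time: 13.72
position: [0.6054, 0.2533, 0.2253]
orientation: [0.96, 0.28, 0.001, 0.001]
ft_force: [5.4, -2.5, 1.9]
opening: 0.745
grip_force: 33.5
```

```bash
python3 - <<'E'
from h import *
s=state(); print(s["position"].round(4),s["q"].round(3),s["moment"].round(3),s["ft_force"].round(1),s["orientation"].round(3))
E
```

```text
[0.6054 0.2533 0.2253] [-0.883  0.746  0.651  1.704 -0.558  0.884 -1.001] [-0.435 -1.269  0.794] [ 5.4 -2.5  1.9] [0.96  0.28  0.001 0.001]
```

Call:
apply_moves(steps=[[0,0,-0.08,0,0,0,0.055],[0,0,-0.08,0,0,0,0.055],[0,0,-0.08,0,0,0,0.055],[0,0,0,0,0,0,0.055]])

```text
time: 14.22
position: [0.6051, 0.2535, 0.2251]
orientation: [0.987, 0.163, 0.0, 0.001]
ft_force: [3.0, -5.3, 2.6]
opening: 0.743
grip_force: 33.7
```

```bash
python3 - <<'E'
from h import *
s=state(); print(s["position"].round(4),s["q"].round(3),s["moment"].round(3),s["ft_force"].round(1),s["orientation"].round(3))
E
```

```text
[0.6051 0.2535 0.2251] [-0.919  0.766  0.714  1.707 -0.613  0.904 -1.193] [-1.016 -0.576 -0.178] [ 3.  -5.3  2.6] [0.987 0.163 0.    0.001]
```

Call:
apply_moves(steps=[[0,0,0,0,0,0,0.075],[0,0,0,0,0,0,0.085],[0,0,0,0,0,0,0.085],[0,0,0,0,0,0,0.085],[0,0,0,0,0,0.02,0.085],[0,0,0,0,0,0.05,0.085],[0,0,0,0,0,0.05,0.085],[0,0,0.11,-0.016,-0.035,0.03,0.085],[0,0,0.11,-0.016,-0.035,0,0.085],[0,0,0.11,-0.016,-0.035,0,0.085],[0,0,0.11,-0.016,-0.035,0,0.085],[0,0,0.11,-0.016,-0.035,0,0.085],[0,0,0.11,-0.016,-0.035,0,0.085],[0,0,0.11,-0.016,-0.035,0,0.085],[0,0,0.11,-0.016,-0.035,0,0.085],[0,0,0.11,-0.016,-0.035,0,0.085],[0,0,0.11,-0.016,-0.035,0,0.085],[0,0,0,0,0,0,0.085]])

```text
time: 16.48
position: [0.4432, -0.0985, 0.3761]
orientation: [0.757, 0.654, 0.001, 0.0]
ft_force: [0.3, 0.6, 0.4]
opening: 0.997
grip_force: 0.0
```

```bash
python3 - <<'E'
from h import *
s=state(); print(s["position"].round(3),s["orientation"].round(3))
F={c:[grab_frame(c) for _ in range(3)] for c in("top","side")}
S={c:np.mean([f[0] for f in F[c]],0).astype(np.uint8) for c in F}
for c in F: cv2.imwrite(f"raw_{c}.png",S[c])
for c in F:
    w=cloud(c,F[c][0][1])
    for l in("lid_1","dust_cap"):
        print(c,l,[(round(r["p"],2),np.round(r["location"],3).tolist()) for r in find_in(c,l)])
a=cv2.resize(S["top"][145:195,220:270],(400,400),interpolation=cv2.INTER_CUBIC)
b=cv2.resize(S["side"][135:185,268:318],(400,400),interpolation=cv2.INTER_CUBIC)
cv2.imwrite("pics/c2.png",np.clip(np.hstack([a,b])*1.5,0,255).astype(np.uint8))
E
```

```text
[ 0.443 -0.098  0.376] [0.757 0.654 0.001 0.   ]
top lid_1 [(0.81, [0.44, -0.42, 0.018]), (0.7, [0.445, -0.025, 0.021]), (0.5, [0.436, -0.308, 0.017]), (0.45, [0.599, 0.246, 0.049]), (0.27, [0.418, -0.233, 0.028])]
top dust_cap [(0.73, [0.303, -0.304, 0.029]), (0.64, [0.733, -0.093, 0.043]), (0.56, [0.418, -0.232, 0.029]), (0.32, [0.445, -0.023, 0.022])]
side lid_1 [(0.97, [0.429, -0.307, 0.019]), (0.97, [0.321, -0.144, 0.022]), (0.79, [0.439, -0.423, 0.021]), (0.54, [0.436, -0.102, 0.019]), (0.5, [0.439, -0.025, 0.016])]
side dust_cap [(0.84, [0.421, -0.218, 0.033]), (0.67, [0.292, -0.314, 0.03]), (0.41, [0.439, -0.424, 0.02])]
```

View pics/c2.png

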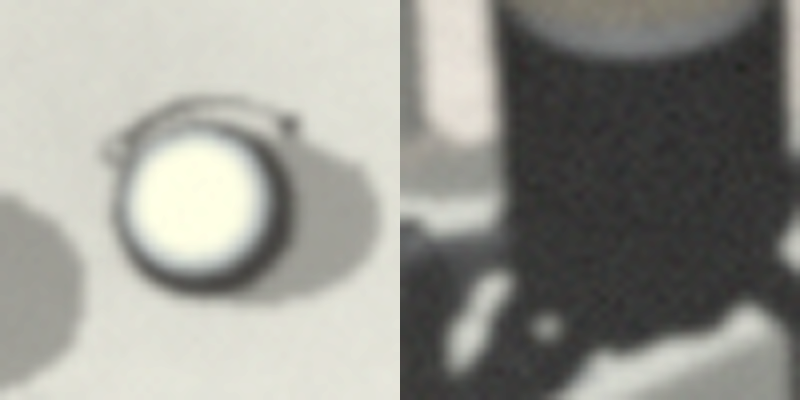

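The tick isn't resolvable from the top and the arm blocks the side view, so I'll move clear to the left for an unobstructed look at everything.

Call:
apply_moves(steps=[[0,0,0,-0.006,0.05,0,0.085],[0,0,0,-0.006,0.05,0,0.085],[0,0,0,-0.006,0.05,0,0.085],[0,0,0,-0.006,0.05,0,0.085],[0,0,0,-0.006,0.05,0,0.085],[0,0,0,-0.006,0.05,0,0.085],[0,0,0,-0.006,0.05,0,0.085],[0,0,0,-0.006,0.05,0,0.085],[0,0,0,-0.006,0.05,0,0.085],[0,0,0,-0.006,0.05,0,0.085],[0,0,0,0,0,0,0.085]])

```text
time: 18.35
position: [0.3827, 0.4092, 0.374]
orientation: [0.753, 0.658, -0.0, -0.0]
ft_force: [0.0, -0.5, 1.5]
opening: 0.996
grip_force: 0.0
```

```bash
cat >> h.py <<'E'
def fit(w,d,x,y,R,a,b):
    m=(np.hypot(w[...,0]-x,w[...,1]-y)<R)&(w[...,2]>a)&(w[...,2]<b)&(d>0); p=w[m]
    if len(p)<5: return None
    c,r=cv2.minEnclosingCircle(p[:,:2].astype(np.float32)); return np.round([*c,r,len(p)],4).tolist()
E
python3 - <<'E'
from h import *
s=state(); print(s["position"].round(3))
F={c:[grab_frame(c) for _ in range(4)] for c in("top","side")}
S={c:np.mean([f[0] for f in F[c]],0).astype(np.uint8) for c in F}
for c in F:
    cv2.imwrite(f"raw_{c}.png",S[c])
    d=F[c][0][1]; w=cloud(c,d)
    for n,x,y,R in[("A",.441,-.026,.037),("B",.436,-.103,.037),("C",.43,-.307,.045),("D",.439,-.418,.045)]:
        print(c,n,fit(w,d,x,y,R,.012,.028))
    print(c,"cap",fit(w,d,.429,-.202,.05,.024,.06),"knob",fit(w,d,.429,-.202,.05,.040,.06))
a=cv2.resize(S["top"][145:195,220:270],(400,400),interpolation=cv2.INTER_CUBIC)
b=cv2.resize(S["side"][138:183,268:318],(400,360),interpolation=cv2.INTER_CUBIC);b=np.vstack([b,b[:40]*0])
cv2.imwrite("pics/c3.png",np.clip(np.hstack([a,b])*1.5,0,255).astype(np.uint8))
E
```

```text
[0.383 0.409 0.374]
top A [0.444, -0.0211, 0.0287, 271.0]
top B [0.4373, -0.1002, 0.0286, 280.0]
top C [0.431, -0.3062, 0.029, 284.0]
top D [0.4401, -0.4173, 0.0292, 286.0]
top cap [0.429, -0.2015, 0.0389, 513.0] knob [0.4293, -0.2013, 0.0117, 49.0]
side A [0.4437, -0.0211, 0.0309, 284.0]
side B [0.4344, -0.1011, 0.0303, 335.0]
side C [0.4293, -0.3071, 0.0292, 508.0]
side D [0.4386, -0.4174, 0.0296, 647.0]
side cap [0.4285, -0.2016, 0.0413, 744.0] knob [0.4277, -0.2027, 0.0116, 88.0]
```

View pics/c3.png

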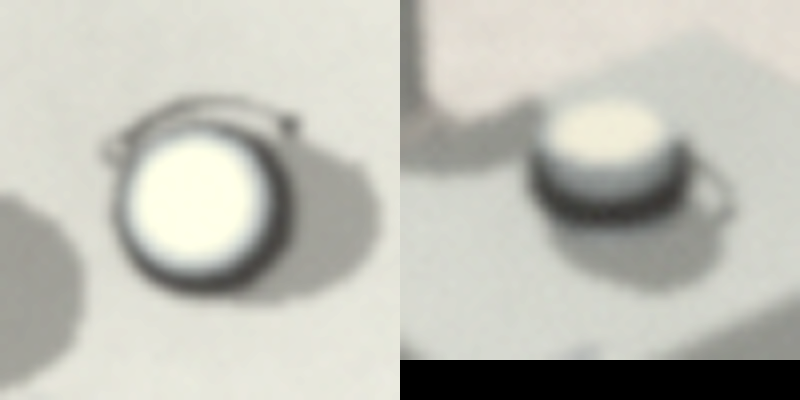

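```bash
python3 - <<'E'
from h import *
ax=np.array([.605,.2535]); yaw=.126
def samp(c,im,az,r,z):
    k=calibration(c);E=np.array(k["extrinsics"])
    q=E[:3,:3]@np.array([ax[0]+r*np.cos(az),ax[1]+r*np.sin(az),z])+E[:3,3]
    u,v=q[0]/q[2]*k["fx"]+k["cx"],q[1]/q[2]*k["fy"]+k["cy"]
    return int(cv2.remap(im,np.float32([[u]]),np.float32([[v]]),cv2.INTER_LINEAR).mean())
for c in("top","side"):
    for n,im in(("first",np.load(c+"0i.npy")),("now",cv2.imread(f"raw_{c}.png"))):
        for r,z in((.031,.072),(.033,.068)):
            print(c,n,r,z,[(round(a,1),samp(c,im,a+yaw,r,z)) for a in np.arange(-1.4,1.41,.2)])
im=cv2.imread("raw_side.png"); o=np.load("side0i.npy")
print(im[146:168,296:314].mean(-1).astype(int))
E
```

```text
top first 0.031 0.072 [(np.float64(-1.4), 57), (np.float64(-1.2), 60), (np.float64(-1.0), 62), (np.float64(-0.8), 68), (np.float64(-0.6), 79), (np.float64(-0.4), 94), (np.float64(-0.2), 96), (np.float64(-0.0), 83), (np.float64(0.2), 88), (np.float64(0.4), 96), (np.float64(0.6), 95), (np.float64(0.8), 94), (np.float64(1.0), 92), (np.float64(1.2), 88), (np.float64(1.4), 87)]
top first 0.033 0.068 [(np.float64(-1.4), 75), (np.float64(-1.2), 75), (np.float64(-1.0), 74), (np.float64(-0.8), 82), (np.float64(-0.6), 90), (np.float64(-0.4), 99), (np.float64(-0.2), 102), (np.float64(-0.0), 83), (np.float64(0.2), 86), (np.float64(0.4), 92), (np.float64(0.6), 92), (np.float64(0.8), 90), (np.float64(1.0), 88), (np.float64(1.2), 82), (np.float64(1.4), 89)]
top now 0.031 0.072 [(np.float64(-1.4), 63), (np.float64(-1.2), 67), (np.float64(-1.0), 67), (np.float64(-0.8), 77), (np.float64(-0.6), 92), (np.float64(-0.4), 97), (np.float64(-0.2), 108), (np.float64(-0.0), 114), (np.float64(0.2), 116), (np.float64(0.4), 124), (np.float64(0.6), 128), (np.float64(0.8), 124), (np.float64(1.0), 119), (np.float64(
[... 2902 characters left out ...]
134 135 135 137 136 136]
 [106 102  96  89  81  68  55  60  80 100 109 118 127 134 135 136 136 136]
 [ 95  93  87  78  68  57  48  57  86 108 117 114 120 128 133 136 137 137]
 [ 86  82  74  62  51  44  44  63  92 117 125 120 116 121 132 136 137 137]
 [ 67  61  54  46  40  38  45  68  97 117 127 125 117 121 131 136 137 138]
 [ 46  44  40  39  38  43  54  72  94 109 121 122 113 116 127 136 138 137]
 [ 40  39  39  44  46  54  68  82  95 102 111 109 103 109 126 135 138 139]
 [ 44  49  51  58  65  74  83  90  95  98 101 100 104 117 130 137 140 139]
 [ 66  71  73  78  82  86  90  95  97  97  98 102 116 128 135 139 139 139]
 [ 87  89  90  91  92  96  98  99  98  97  98 106 121 132 136 139 138 138]]
```

The tick is too small to see, so I'll confirm the end stop by feel with a second, slower turn.

Call:
apply_moves(steps=[[0,0,0.08,0.037,-0.026,0,0.085],[0,0,0.08,0.037,-0.026,0,0.085],[0,0,0.08,0.037,-0.026,0,0.085],[0,0,0.08,0.037,-0.026,0,0.085],[0,0,0.08,0.037,-0.026,0,0.085],[0,0,0.08,0.037,-0.026,0,0.085],[0,0,0,0,0,-0.04,0.085],[0,0,0,0,0,-0.04,0.085],[0,0,0,0,0,-0.02,0.085],[0,0,0,0,0,0,0.085],[0,0,0,0,0,0,0.085]], squeeze=30)

```text
time: 20.12
position: [0.6071, 0.2486, 0.2759]
orientation: [0.578, 0.816, 0.001, 0.0]
ft_force: [0.8, -0.2, -0.0]
opening: 0.995
grip_force: 0.0
```

Call:
apply_moves(steps=[[0,0,0,-0.002,0.005,-0.01,0.085],[0,0,0,0,0,-0.02,0.085],[0,0,0,0,0,-0.015,0.085],[0,0,0,0,0,-0.005,0.085],[0,0,0,0,0,0,0.085],[0,0,0,0,0,0,0.075],[0,0,0,0,0,0,0.07],[0,0,0,0,0,0,0.055],[0,0,0,0,0,0,0.055],[0,0,0,0,0,0,0.055],[0,0,0,0,0,0,0.055]])

```text
time: 21.5
position: [0.6059, 0.2542, 0.2262]
orientation: [0.578, 0.816, 0.002, 0.001]
ft_force: [3.8, 1.5, 6.2]
opening: 0.746
grip_force: 32.6
```

```bash
cat > st.py <<'E'
from h import *
s=state(); o=s["orientation"]; print(s["position"].round(4),"M",s["moment"].round(3),"F",s["ft_force"].round(1),"yaw",round(2*np.degrees(np.arctan2(o[1],o[0]))-90,2),"q",s["q"].round(2),"tau7",s["tau"][6].round(3),"op",round(s["opening"],3))
E
python3 st.py
```

```text
[0.6059 0.2542 0.2262] M [ 0.357 -0.977  0.006] F [3.8 1.5 6.2] yaw 19.41 q [-0.67  0.68  0.3   1.68 -0.26  0.82  0.08] tau7 0.007 op 0.746
```

Call:
apply_moves(steps=[[0,0,-0.05,0,0,0,0.055],[0,0,0,0,0,0,0.055]])

```text
time: 21.75
position: [0.6056, 0.2554, 0.2263]
orientation: [0.598, 0.802, 0.002, 0.001]
ft_force: [3.1, 3.4, 5.7]
opening: 0.747
grip_force: 32.7
```

```bash
python3 st.py
```

```text
[0.6056 0.2554 0.2263] M [ 1.046 -0.757 -0.085] F [3.1 3.4 5.7] yaw 16.57 q [-0.68  0.68  0.31  1.68 -0.27  0.82  0.04] tau7 -0.172 op 0.747
```

Call:
apply_moves(steps=[[0,0,-0.05,0,0,0,0.055],[0,0,0,0,0,0,0.055]])

```text
time: 22.0
position: [0.6053, 0.2566, 0.2263]
orientation: [0.617, 0.787, 0.003, 0.0]
ft_force: [2.2, 7.2, 6.2]
opening: 0.751
grip_force: 32.6
```

```bash
python3 st.py
```

```text
[0.6053 0.2566 0.2263] M [ 1.642 -0.633 -0.089] F [2.2 7.2 6.2] yaw 13.77 q [-0.69  0.68  0.32  1.68 -0.28  0.82 -0.  ] tau7 -0.162 op 0.751
```

Call:
apply_moves(steps=[[0,0,-0.1,0,0,0,0.055],[0,0,0,0,0,0,0.055]])

```text
time: 22.25
position: [0.6057, 0.2558, 0.2262]
orientation: [0.656, 0.754, 0.003, 0.001]
ft_force: [5.3, 6.2, 4.9]
opening: 0.746
grip_force: 32.8
```

```bash
python3 st.py
```

```text
[0.6057 0.2558 0.2262] M [ 1.172 -0.906 -0.117] F [5.3 6.2 4.9] yaw 7.96 q [-0.71  0.68  0.35  1.69 -0.3   0.82 -0.08] tau7 -0.494 op 0.746
```

Call:
apply_moves(steps=[[0,0,0,0,-0.002,0,0.055],[0,0,0,0,0,0,0.055],[0,0,0,0,0,0,0.055]], squeeze=70)

```text
time: 22.62
position: [0.6056, 0.2553, 0.2266]
orientation: [0.655, 0.755, 0.004, -0.0]
ft_force: [3.9, 10.6, 6.1]
opening: 0.733
grip_force: 74.9
```

```bash
python3 st.py
```

```text
[0.6056 0.2553 0.2266] M [ 2.081 -0.828 -0.166] F [ 3.9 10.6  6.1] yaw 8.1 q [-0.71  0.68  0.35  1.69 -0.31  0.82 -0.08] tau7 0.106 op 0.733
```

Call:
apply_moves(steps=[[0,0,-0.05,0,0,0,0.055],[0,0,-0.05,0,0,0,0.055]])

```text
time: 22.88
position: [0.6059, 0.2545, 0.2265]
orientation: [0.692, 0.722, 0.003, 0.001]
ft_force: [6.7, 0.6, 5.9]
opening: 0.728
grip_force: 76.2
```

```bash
python3 st.py
```

```text
[0.6059 0.2545 0.2265] M [-1.569 -1.332  2.663] F [6.7 0.6 5.9] yaw 2.45 q [-0.72  0.69  0.38  1.69 -0.33  0.82 -0.16] tau7 -2.421 op 0.728
```

Call:
apply_moves(steps=[[0,0,-0.05,0,0,0,0.055],[0,0,-0.05,0,0,0,0.055]])

```text
time: 23.12
position: [0.606, 0.2536, 0.2264]
orientation: [0.727, 0.686, 0.003, 0.001]
ft_force: [4.5, 8.2, 4.2]
opening: 0.729
grip_force: 76.9
```

```bash
python3 st.py
```

```text
[0.606  0.2536 0.2264] M [ 1.994 -0.898  2.139] F [4.5 8.2 4.2] yaw -3.31 q [-0.74  0.69  0.41  1.69 -0.35  0.83 -0.23] tau7 -0.799 op 0.729
```

Call:
apply_moves(steps=[[0,0,-0.05,0,0,0,0.055],[0,0,-0.05,0,0,0,0.055]])

```text
time: 23.38
position: [0.6061, 0.2539, 0.2264]
orientation: [0.761, 0.649, 0.003, 0.001]
ft_force: [8.1, 16.1, -3.4]
opening: 0.731
grip_force: 77.0
```

```bash
python3 st.py
```

```text
[0.6061 0.2539 0.2264] M [ 2.722 -1.452  0.654] F [ 8.1 16.1 -3.4] yaw -9.03 q [-0.76  0.69  0.43  1.69 -0.37  0.83 -0.31] tau7 -1.118 op 0.731
```

Moment now exceeds 2 N·m against a 0.12 N·m ring, so the ring is on its end stop: closed. Release and go for the cap.

Call:
apply_moves(steps=[[0,0,0,0,0,0,0.075],[0,0,0,0,0,0,0.085],[0,0,0,0,0,0,0.085],[0,0,0,0,0,0,0.085],[0,0,0,0,0,0.02,0.085],[0,0,0,0,0,0.05,0.085],[0,0,0,0,0,0.05,0.085],[0,0,0,-0.0177,-0.0456,0.02,0.07],[0,0,0,-0.0177,-0.0456,0,0.06],[0,0,0,-0.0177,-0.0456,0,0.06],[0,0,0,-0.0177,-0.0456,0,0.06],[0,0,0,-0.0177,-0.0456,0,0.06],[0,0,0,-0.0177,-0.0456,0,0.06],[0,0,0,-0.0177,-0.0456,0,0.06],[0,0,0,-0.0177,-0.0456,0,0.06],[0,0,0,-0.0177,-0.0456,0,0.06],[0,0,0,-0.0177,-0.0456,0,0.06],[0,0,0,0,0,-0.04,0.06],[0,0,0,0,0,-0.04,0.06],[0,0,0,0,0,0,0.06]], squeeze=30)

```text
time: 25.88
position: [0.4267, -0.2042, 0.284]
orientation: [0.762, 0.648, -0.001, -0.002]
ft_force: [-0.4, 0.1, 0.3]
opening: 0.705
grip_force: 0.0
```

```bash
python3 st.py; python3 - <<'E'
from h import *
for c in("top","side"):
    im,d=grab_frame(c); w=cloud(c,d); print(c,"cap",fit(w,d,.429,-.202,.05,.024,.06),"knob",fit(w,d,.429,-.202,.05,.040,.06))
E
```

```text
[ 0.4267 -0.2042  0.284 ] M [0.    0.01  0.026] F [-0.4  0.1  0.3] yaw -9.28 q [-0.13  0.38  0.6   2.11 -0.32  0.74  0.51] tau7 0.658 op 0.705
top cap [0.439, -0.1832, 0.0321, 96.0] knob None
side cap [0.4278, -0.2013, 0.0406, 743.0] knob [0.4286, -0.203, 0.0122, 86.0]
```

Call:
apply_moves(steps=[[0,0,0,0.002,0.002,-0.03,0.06],[0,0,0,0,0,-0.03,0.06],[0,0,0,0,0,-0.015,0.06],[0,0,0,0,0,0,0.06],[0,0,0,0,0,0,0.03],[0,0,0,0,0,0,0.015],[0,0,0,0,0,0,0.015],[0,0,0,0,0,0,0.015],[0,0,0,0,0,0,0.015],[0,0,0,0,0,0,0.015]])

```text
time: 27.22
position: [0.43, -0.2024, 0.2108]
orientation: [0.762, 0.648, 0.001, 0.001]
ft_force: [-1.3, 1.1, 9.5]
opening: 0.26
grip_force: 28.9
```

Call:
apply_moves(steps=[[0,0,0,0,0,0.01,0.015],[0,0,0,0,0,0.04,0.015],[0,0,0,0,0,0.05,0.015],[0,0,0,0,0,0.05,0.015],[0,0,0,0.0176,0.0457,0,0.015],[0,0,0,0.0176,0.0457,0,0.015],[0,0,0,0.0176,0.0457,0,0.015],[0,0,0,0.0176,0.0457,0,0.015],[0,0,0,0.0176,0.0457,0,0.015],[0,0,0,0.0176,0.0457,0,0.015],[0,0,0,0.0176,0.0457,0,0.015],[0,0,0,0.0176,0.0457,0,0.015],[0,0,0,0.0176,0.0457,0,0.015],[0,0,0,0.0176,0.0457,0,0.015],[0,0,0,0,0,0,0.015],[0,0,0,0,0,0,0.015]])

```text
time: 29.22
position: [0.6054, 0.2541, 0.3599]
orientation: [0.762, 0.648, -0.0, 0.0]
ft_force: [-0.6, -0.5, -0.5]
opening: 0.261
grip_force: 29.7
```

```bash
python3 st.py; python3 - <<'E'
from h import *
for c in("top","side"):
    im,d=grab_frame(c); w=cloud(c,d); print(c,"cap",fit(w,d,.605,.255,.05,.13,.185))
    if c=="side": cv2.imwrite("pics/s4.png",im[60:260,180:440])
E
```

```text
[0.6054 0.2541 0.3599] M [-0.066 -0.031  0.01 ] F [-0.6 -0.5 -0.5] yaw -9.25 q [-0.82  0.56  0.54  1.58 -0.31  1.09 -0.37] tau7 -0.038 op 0.261
top cap [0.603, 0.2521, 0.038, 344.0]
side cap [0.6022, 0.2502, 0.0414, 413.0]
```

View pics/s4.png

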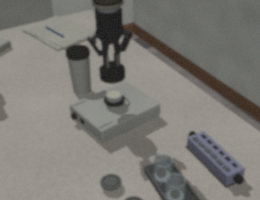

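Cap hangs level at (112,72), above the port at (115,97). Lowering.

Call:
apply_moves(steps=[[0,0,0,0,0,-0.03,0.015],[0,0,0,0,0,-0.025,0.015],[0,0,0,0,0,-0.005,0.015],[0,0,0,0,0,-0.004,0.015],[0,0,0,0,0,-0.004,0.015],[0,0,0,0,0,0,0.015]])

```text
time: 30.08
position: [0.6057, 0.2548, 0.2921]
orientation: [0.762, 0.648, 0.0, 0.0]
ft_force: [-0.7, 0.0, -0.9]
opening: 0.259
grip_force: 29.7
```

Call:
apply_moves(steps=[[0,0,0,0,0,-0.004,0.015],[0,0,0,0,0,-0.004,0.015],[0,0,0,0,0,0,0.015]])

```text
time: 30.45
position: [0.6054, 0.2548, 0.2832]
orientation: [0.762, 0.648, -0.0, -0.0]
ft_force: [1.0, 0.1, -1.0]
opening: 0.255
grip_force: 29.7
```

Call:
apply_moves(steps=[[0,0,0,0,0,-0.004,0.015],[0,0,0,0,0,-0.004,0.015],[0,0,0,0,0,0,0.015]])

```text
time: 30.82
position: [0.6055, 0.2547, 0.2753]
orientation: [0.762, 0.648, -0.0, -0.0]
ft_force: [0.1, -0.7, -0.5]
opening: 0.257
grip_force: 29.7
```

Call:
apply_moves(steps=[[0,0,0,0,0,-0.002,0.015],[0,0,0,0,0,-0.002,0.015],[0,0,0,0,0,-0.0015,0.015],[0,0,0,0,0,0,0.015]])

```text
time: 31.32
position: [0.6056, 0.2547, 0.2709]
orientation: [0.762, 0.648, 0.0, -0.0]
ft_force: [-2.9, -1.0, 6.1]
opening: 0.256
grip_force: 30.3
```

Cap seated at exactly the predicted height. Release and go to lid A.

Call:
apply_moves(steps=[[0,0,0,0,0,0,0.03],[0,0,0,0,0,0,0.05],[0,0,0,0,0,0,0.05],[0,0,0,0,0,0.02,0.05],[0,0,0,0,0,0.04,0.06],[0,0,0,0,0,0.04,0.075],[0,0,0,-0.0231,-0.0394,0,0.075],[0,0,0,-0.0231,-0.0394,0,0.075],[0,0,0,-0.0231,-0.0394,0,0.075],[0,0,0,-0.0231,-0.0394,0,0.075],[0,0,0,-0.0231,-0.0394,0,0.075],[0,0,0,-0.0231,-0.0394,0,0.075],[0,0,0,-0.0231,-0.0394,0,0.075],[0,0,0,0,0,-0.05,0.075],[0,0,0,0,0,-0.05,0.075],[0,0,0,0,0,0,0.075],[0,0,0,0,0,0,0.075]])

```text
time: 33.45
position: [0.4447, -0.0213, 0.272]
orientation: [0.762, 0.648, 0.001, 0.0]
ft_force: [0.0, 0.2, 0.3]
opening: 0.879
grip_force: 0.0
```

```bash
python3 st.py; python3 - <<'E'
from h import *
for c in("top","side"):
    im,d=grab_frame(c); w=cloud(c,d); print(c,"cap",fit(w,d,.605,.255,.06,.082,.12))
    m=(np.hypot(w[...,0]-.605,w[...,1]-.2545)<.034)&(w[...,2]>.08)&(d>0);print("z",np.percentile(w[m][:,2],[10,50,90]).round(4))
    for n,x,y,R in[("A",.441,-.026,.037),("B",.436,-.103,.037),("C",.43,-.307,.045),("D",.439,-.418,.045)]: print(n,fit(w,d,x,y,R,.012,.028))
E
```

```text
[ 0.4447 -0.0213  0.272 ] M [-0.053  0.004 -0.011] F [0.  0.2 0.3] yaw -9.26 q [-0.53  0.36  0.58  2.19 -0.31  0.68  0.11] tau7 0.042 op 0.879
top cap [0.6051, 0.2548, 0.0396, 534.0]
z [0.0869 0.0905 0.1069]
A None
B [0.4489, -0.1183, 0.027, 170.0]
C [0.4309, -0.306, 0.0288, 286.0]
D [0.4395, -0.417, 0.0295, 288.0]
side cap [0.625, 0.2401, 0.0281, 30.0]
z [0.0879 0.0897 0.0917]
A [0.4427, -0.0227, 0.0299, 283.0]
B [0.4487, -0.1195, 0.0282, 215.0]
C [0.4296, -0.3067, 0.0299, 508.0]
D [0.4392, -0.4177, 0.0295, 650.0]
```

Cap roof is at 0.090 m (fully down). Lid B seems to have been knocked; I'll re-measure it later. Grasping lid A.

Call:
apply_moves(steps=[[0,0,0,-0.001,0,-0.04,0.075],[0,0,0,0,0,-0.04,0.075],[0,0,0,0,0,-0.01,0.075],[0,0,0,0,0,-0.006,0.075],[0,0,0,0,0,0,0.075],[0,0,0,0,0,0,0.065],[0,0,0,0,0,0,0.045],[0,0,0,0,0,0,0.045],[0,0,0,0,0,0,0.045],[0,0,0,0,0,0,0.045]])

```text
time: 34.8
position: [0.4433, -0.021, 0.1752]
orientation: [0.762, 0.648, 0.001, 0.0]
ft_force: [-1.8, 0.7, 11.6]
opening: 0.663
grip_force: 29.3
```

```bash
python3 st.py; python3 - <<'E'
from h import *
for c in("top","side"):
    im,d=grab_frame(c); w=cloud(c,d)
    for n,x,y,R in[("B",.446,-.113,.037),("B",.448,-.13,.045)]: print(n,fit(w,d,x,y,R,.012,.028))
E
```

```text
[ 0.4433 -0.021   0.1752] M [0.049 0.39  0.011] F [-1.8  0.7 11.6] yaw -9.23 q [-0.38  0.54  0.41  2.25 -0.5   0.44  0.28] tau7 -0.01 op 0.663
B [0.4529, -0.1223, 0.0286, 256.0]
B [0.4531, -0.1226, 0.0286, 268.0]
B [0.4511, -0.1235, 0.0296, 315.0]
B [0.4507, -0.1243, 0.0305, 342.0]
```

Call:
apply_moves(steps=[[0,0,0,0,0,0.01,0.045],[0,0,0,0,0,0.04,0.045],[0,0,0,0,0,0.05,0.045],[0,0,0,0,0,0.03,0.045],[0,0,0,0.034,-0.0115,0,0.045],[0,0,0,0.034,-0.0115,0,0.045],[0,0,0,0.034,-0.0115,0,0.045],[0,0,0,0.034,-0.0115,0,0.045],[0,0,0,0,0,-0.03,0.045],[0,0,0,0,0,-0.02,0.045],[0,0,0,0,0,0,0.045]])

```text
time: 36.28
position: [0.5782, -0.0669, 0.2536]
orientation: [0.762, 0.648, -0.001, -0.001]
ft_force: [-0.2, 0.1, 0.2]
opening: 0.659
grip_force: 32.2
```

```bash
python3 st.py; python3 - <<'E'
from h import *
for c in("top","side"):
    im,d=grab_frame(c); w=cloud(c,d)
    print(c,"lid",fit(w,d,.578,-.067,.045,.082,.105), "pot2",fit(w,d,.5625,-.1445,.04,.052,.075),"pot3",fit(w,d,.5416,-.2966,.04,.052,.075))
E
```

```text
[ 0.5782 -0.0669  0.2536] M [ 0.059  0.002 -0.001] F [-0.2  0.1  0.2] yaw -9.24 q [-0.37  0.58  0.57  1.87 -0.42  0.81  0.26] tau7 0.191 op 0.659
top lid None pot2 [0.5637, -0.1445, 0.0261, 76.0] pot3 [0.5415, -0.2953, 0.0266, 87.0]
side lid [0.5761, -0.0694, 0.0426, 328.0] pot2 [0.5637, -0.1447, 0.0277, 178.0] pot3 [0.5417, -0.2964, 0.0269, 212.0]
```

Aligned. Lower until the lid rests on the bead, expected near TCP z = 0.233.

Call:
apply_moves(steps=[[0,0,0,0,0,-0.008,0.045],[0,0,0,0,0,-0.006,0.045],[0,0,0,0,0,-0.004,0.045],[0,0,0,0,0,0,0.045]])

```text
time: 36.88
position: [0.5788, -0.067, 0.2359]
orientation: [0.762, 0.648, -0.0, -0.0]
ft_force: [0.2, 1.1, -0.0]
opening: 0.66
grip_force: 32.2
```

Call:
apply_moves(steps=[[0,0,0,0,0,-0.001,0.045],[0,0,0,0,0,-0.001,0.045],[0,0,0,0,0,0,0.045]])

```text
time: 37.25
position: [0.579, -0.067, 0.2343]
orientation: [0.762, 0.648, 0.0, 0.0]
ft_force: [-0.2, 0.9, 0.2]
opening: 0.663
grip_force: 32.3
```

Call:
apply_moves(steps=[[0,0,0,0,0,-0.001,0.045],[0,0,0,0,0,-0.001,0.045],[0,0,0,0,0,0,0.045]])

```text
time: 37.62
position: [0.5793, -0.0668, 0.2327]
orientation: [0.762, 0.648, 0.001, 0.0]
ft_force: [-1.0, 1.2, 5.1]
opening: 0.661
grip_force: 32.7
```

Call:
apply_moves(steps=[[0,0,0,0,0,0,0.06],[0,0,0,0,0,0,0.075],[0,0,0,0,0,0,0.075],[0,0,0,0,0,0.01,0.075],[0,0,0,0,0,0.02,0.075],[0,0,0,0,0,0.025,0.03],[0,0,0,0,0,0,0],[0,0,0,0,0,0,0],[0,0,0,0,0,0,0],[0,0,0,0,0,0,0],[0,0,0,0,0,-0.02,0],[0,0,0,0,0,-0.012,0],[0,0,0,0,0,0,0]])

```text
time: 39.25
position: [0.5785, -0.067, 0.2542]
orientation: [0.762, 0.648, -0.001, -0.001]
ft_force: [-1.2, -0.4, -1.0]
opening: -0.004
grip_force: 0.0
```

Call:
apply_moves(steps=[[0,0,0,0,0,-0.002,0],[0,0,0,0,0,-0.002,0],[0,0,0,0,0,0,0]])

```text
time: 39.62
position: [0.5791, -0.067, 0.2515]
orientation: [0.762, 0.648, 0.0, 0.0]
ft_force: [0.5, -0.2, 0.4]
opening: -0.001
grip_force: 0.1
```

Call:
apply_moves(steps=[[0,0,0,0,0,-0.0015,0],[0,0,0,0,0,-0.0015,0],[0,0,0,0,0,0,0]])

```text
time: 40.0
position: [0.5787, -0.0669, 0.2479]
orientation: [0.762, 0.648, -0.0, -0.0]
ft_force: [0.4, -0.7, 0.3]
opening: -0.001
grip_force: 0.0
```

Call:
apply_moves(steps=[[0,0,0,0,0,-0.001,0],[0,0,0,0,0,-0.001,0],[0,0,0,0,0,0,0]])

```text
time: 40.38
position: [0.5788, -0.067, 0.2461]
orientation: [0.762, 0.648, -0.0, -0.0]
ft_force: [-0.5, -0.8, -0.1]
opening: 0.001
grip_force: 0.0
```

Call:
apply_moves(steps=[[0,0,0,0,0,-0.001,0],[0,0,0,0,0,-0.001,0],[0,0,0,0,0,0,0]])

```text
time: 40.75
position: [0.5789, -0.0671, 0.2446]
orientation: [0.762, 0.648, 0.0, 0.0]
ft_force: [-1.9, -0.2, 5.2]
opening: 0.001
grip_force: 2.5
```

Call:
apply_moves(steps=[[0,0,0,0,0,-0.001,0],[0,0,0,0,0,0,0]])

```text
time: 41.0
position: [0.579, -0.0672, 0.2445]
orientation: [0.762, 0.648, 0.001, -0.0]
ft_force: [-5.0, 1.5, 16.4]
opening: -0.002
grip_force: 8.2
```

Call:
apply_moves(steps=[[0,0,0,0,0,-0.001,0],[0,0,0,0,0,0,0]])

```text
time: 41.25
position: [0.5791, -0.0673, 0.2444]
orientation: [0.762, 0.648, 0.001, 0.0]
ft_force: [-7.8, 3.1, 28.0]
opening: -0.0
grip_force: 13.8
```

Call:
apply_moves(steps=[[0,0,0,0,0,-0.001,0],[0,0,0,0,0,0,0]])

```text
time: 41.5
position: [0.5792, -0.0675, 0.2444]
orientation: [0.762, 0.648, 0.001, 0.0]
ft_force: [-12.3, 2.3, 38.7]
opening: 0.005
grip_force: 19.4
```

Stopped firmly at the home height (lid top 0.0714). I'll press more gently next time. On to lid B.

Call:
apply_moves(steps=[[0,0,0,0,0,0.01,0],[0,0,0,0,0,0.03,0],[0,0,0,0,0,0.03,0.03],[0,0,0,-0.032,-0.014,0,0.075],[0,0,0,-0.032,-0.014,0,0.075],[0,0,0,-0.032,-0.014,0,0.075],[0,0,0,-0.031,-0.014,0,0.075],[0,0,0,0,0,-0.04,0.075],[0,0,0,0,0,0,0.075],[0,0,0,0,0,0,0.075]])

```text
time: 42.75
position: [0.4525, -0.1231, 0.2719]
orientation: [0.762, 0.648, -0.0, 0.0]
ft_force: [0.3, 0.1, 0.3]
opening: 0.88
grip_force: 0.0
```

```bash
python3 st.py; python3 - <<'E'
from h import *
for c in("top","side"):
    im,d=grab_frame(c); w=cloud(c,d)
    print(c,"B",fit(w,d,.452,-.123,.045,.012,.028),"lidA",fit(w,d,.579,-.067,.045,.062,.09))
    m=(np.hypot(w[...,0]-.579,w[...,1]+.067)<.026)&(w[...,2]>.05)&(d>0);p=w[m]
    A=np.c_[p[:,:2]-p[:,:2].mean(0),np.ones(len(p))]; print(len(p),np.linalg.lstsq(A,p[:,2],rcond=None)[0].round(4))
E
```

```text
[ 0.4525 -0.1231  0.2719] M [-0.026 -0.005  0.021] F [0.3 0.1 0.3] yaw -9.23 q [-0.32  0.4   0.62  2.13 -0.36  0.71  0.37] tau7 0.034 op 0.88
top B None lidA [0.5782, -0.065, 0.0292, 292.0]
238 [-0.0181 -0.0081  0.0704]
side B [0.4524, -0.1238, 0.0298, 343.0] lidA [0.5779, -0.0668, 0.0306, 203.0]
186 [0.0589 0.2084 0.0675]
```

Call:
apply_moves(steps=[[0,0,0,0,0,-0.04,0.075],[0,0,0,0,0,-0.04,0.075],[0,0,0,0,0,-0.01,0.075],[0,0,0,0,0,-0.006,0.075],[0,0,0,0,0,0,0.075],[0,0,0,0,0,0,0.065],[0,0,0,0,0,0,0.045],[0,0,0,0,0,0,0.045],[0,0,0,0,0,0,0.045],[0,0,0,0,0,0,0.045]])

```text
time: 44.1
position: [0.4523, -0.1231, 0.1763]
orientation: [0.762, 0.648, 0.001, 0.0]
ft_force: [-1.0, 0.6, 12.2]
opening: 0.661
grip_force: 29.5
```

Call:
apply_moves(steps=[[0,0,0,0,0,0.01,0.045],[0,0,0,0,0,0.04,0.045],[0,0,0,0,0,0.05,0.045],[0,0,0,0,0,0.03,0.045],[0,0,0,0.0373,-0.0072,0,0.045],[0,0,0,0.0372,-0.0072,0,0.045],[0,0,0,0.0372,-0.0073,0,0.045],[0,0,0,0,0,-0.03,0.045],[0,0,0,0,0,-0.02,0.045],[0,0,0,0,0,-0.01,0.045],[0,0,0,0,0,0,0.045],[0,0,0,0,0,0,0.045]])

```text
time: 45.6
position: [0.5639, -0.1449, 0.2462]
orientation: [0.762, 0.648, 0.0, 0.001]
ft_force: [0.8, -0.1, -0.6]
opening: 0.665
grip_force: 32.2
```

Call:
apply_moves(steps=[[0,0,0,0,0,-0.005,0.045],[0,0,0,0,0,-0.003,0.045],[0,0,0,0,0,0,0.045]])

```text
time: 45.98
position: [0.5635, -0.1446, 0.237]
orientation: [0.762, 0.648, -0.0, -0.0]
ft_force: [-0.6, 0.4, 0.2]
opening: 0.66
grip_force: 32.2
```

Call:
apply_moves(steps=[[0,0,0,0,0,-0.0015,0.045],[0,0,0,0,0,-0.0015,0.045],[0,0,0,0,0,0,0.045]])

```text
time: 46.35
position: [0.564, -0.1448, 0.2345]
orientation: [0.762, 0.648, 0.0, 0.001]
ft_force: [2.2, -0.7, 2.2]
opening: 0.661
grip_force: 32.4
```

Call:
apply_moves(steps=[[0,0,0,0,0,-0.001,0.045],[0,0,0,0,0,0,0.045]])

```text
time: 46.6
position: [0.5643, -0.1449, 0.2338]
orientation: [0.762, 0.648, 0.001, 0.001]
ft_force: [2.8, 1.2, 3.9]
opening: 0.659
grip_force: 32.5
```

Resting on the bead. Release, close the fingers above and approach for the press.

Call:
apply_moves(steps=[[0,0,0,0,0,0,0.06],[0,0,0,0,0,0,0.075],[0,0,0,0,0,0,0.075],[0,0,0,0,0,0.01,0.075],[0,0,0,0,0,0.02,0.075],[0,0,0,0,0,0.025,0.03],[0,0,0,0,0,0,0],[0,0,0,0,0,0,0],[0,0,0,0,0,0,0],[0,0,0,0,0,0,0],[0,0,0,0,0,-0.02,0],[0,0,0,0,0,-0.015,0],[0,0,0,0,0,0,0]])

```text
time: 48.22
position: [0.5632, -0.1446, 0.252]
orientation: [0.762, 0.648, -0.001, -0.001]
ft_force: [-0.5, -0.4, 0.3]
opening: 0.003
grip_force: 0.0
```

Call:
apply_moves(steps=[[0,0,0,0,0,-0.0015,0],[0,0,0,0,0,-0.0015,0],[0,0,0,0,0,0,0]])

```text
time: 48.6
position: [0.5638, -0.1448, 0.2506]
orientation: [0.762, 0.648, 0.0, 0.0]
ft_force: [0.5, -1.2, 1.2]
opening: 0.001
grip_force: 0.5
```

Call:
apply_moves(steps=[[0,0,0,0,0,-0.001,0],[0,0,0,0,0,-0.001,0],[0,0,0,0,0,0,0]])

```text
time: 48.98
position: [0.5635, -0.1446, 0.248]
orientation: [0.762, 0.648, -0.0, -0.0]
ft_force: [0.3, 0.1, 1.0]
opening: -0.001
grip_force: 0.0
```

Call:
apply_moves(steps=[[0,0,0,0,0,-0.001,0],[0,0,0,0,0,-0.001,0],[0,0,0,0,0,0,0]])

```text
time: 49.35
position: [0.5636, -0.1447, 0.2461]
orientation: [0.762, 0.648, -0.0, -0.0]
ft_force: [0.0, -0.2, 0.4]
opening: -0.003
grip_force: 0.0
```

Call:
apply_moves(steps=[[0,0,0,0,0,-0.001,0],[0,0,0,0,0,0,0]])

```text
time: 49.6
position: [0.5636, -0.1447, 0.2451]
orientation: [0.762, 0.648, -0.0, -0.0]
ft_force: [-0.2, -0.6, -0.3]
opening: 0.003
grip_force: 0.0
```

Call:
apply_moves(steps=[[0,0,0,0,0,-0.001,0],[0,0,0,0,0,0,0]])

```text
time: 49.85
position: [0.5636, -0.1448, 0.2446]
orientation: [0.762, 0.648, 0.0, 0.0]
ft_force: [-0.8, -0.0, 5.1]
opening: 0.0
grip_force: 2.3
```

Call:
apply_moves(steps=[[0,0,0,0,0,-0.001,0],[0,0,0,0,0,0,0]])

```text
time: 50.1
position: [0.5637, -0.145, 0.2445]
orientation: [0.762, 0.648, 0.001, 0.0]
ft_force: [-4.6, 2.4, 16.4]
opening: 0.001
grip_force: 8.2
```

Call:
apply_moves(steps=[[0,0,0,0,0,0.01,0],[0,0,0,0,0,0.03,0],[0,0,0,-0.03,-0.04,0.03,0.03],[0,0,0,-0.035,-0.04,0,0.075],[0,0,0,-0.035,-0.04,0,0.075],[0,0,0,-0.034,-0.042,0,0.075],[0,0,0,0,0,-0.04,0.075],[0,0,0,0,0,0,0.075],[0,0,0,0,0,0,0.075]])

```text
time: 51.22
position: [0.4303, -0.3065, 0.274]
orientation: [0.761, 0.648, 0.0, 0.0]
ft_force: [-0.5, -0.2, 0.3]
opening: 0.88
grip_force: 0.0
```

```bash
python3 st.py; python3 - <<'E'
from h import *
for c in("top","side"):
    im,d=grab_frame(c); w=cloud(c,d)
    print(c,"C",fit(w,d,.43,-.307,.045,.012,.028),"pot3",fit(w,d,.5416,-.2966,.04,.052,.075))
    for x,y in((.579,-.067),(.564,-.1448)):
        m=(np.hypot(w[...,0]-x,w[...,1]-y)<.024)&(w[...,2]>.06)&(d>0);p=w[m]
        A=np.c_[p[:,:2]-p[:,:2].mean(0),np.ones(len(p))]; print(len(p),np.linalg.lstsq(A,p[:,2],rcond=None)[0].round(4), fit(w,d,x,y,.04,.062,.09))
E
```

```text
[ 0.4303 -0.3065  0.274 ] M [ 0.063 -0.004  0.016] F [-0.5 -0.2  0.3] yaw -9.17 q [ 0.06  0.49  0.63  1.99 -0.4   0.78  0.77] tau7 0.022 op 0.88
top C [0.4419, -0.2974, 0.024, 78.0] pot3 [0.5419, -0.2951, 0.0266, 86.0]
197 [-0.0086 -0.0012  0.0709] [0.5784, -0.0655, 0.0291, 289.0]
206 [0.0046 0.0198 0.0706] [0.5646, -0.1437, 0.0292, 292.0]
side C [0.4295, -0.3066, 0.0293, 510.0] pot3 [0.5416, -0.2972, 0.0273, 212.0]
0 [0. 0. 0.] None
0 [0. 0. 0.] None<stdin>:7: RuntimeWarning: Mean of empty slice.
  ret = um.true_divide(
```

Both lids are home (0.071) and level. Grasping lid C.

Call:
apply_moves(steps=[[0,0,0,0,0,-0.04,0.075],[0,0,0,0,0,-0.04,0.075],[0,0,0,0,0,-0.011,0.075],[0,0,0,0,0,-0.007,0.075],[0,0,0,0,0,0,0.075],[0,0,0,0,0,0,0.065],[0,0,0,0,0,0,0.045],[0,0,0,0,0,0,0.045],[0,0,0,0,0,0,0.045],[0,0,0,0,0,0,0.045]])

```text
time: 52.58
position: [0.4299, -0.307, 0.1764]
orientation: [0.762, 0.648, 0.001, 0.001]
ft_force: [-1.4, 1.7, 9.4]
opening: 0.661
grip_force: 29.9
```

Call:
apply_moves(steps=[[0,0,0,0,0,0.01,0.045],[0,0,0,0,0,0.04,0.045],[0,0,0,0,0,0.05,0.045],[0,0,0,0,0,0.03,0.045],[0,0,0,0.0373,0.0035,0,0.045],[0,0,0,0.0372,0.0035,0,0.045],[0,0,0,0.0372,0.0032,0,0.045],[0,0,0,0,0,-0.03,0.045],[0,0,0,0,0,-0.02,0.045],[0,0,0,0,0,-0.01,0.045],[0,0,0,0,0,0,0.045],[0,0,0,0,0,0,0.045]])

```text
time: 54.08
position: [0.5413, -0.297, 0.2461]
orientation: [0.762, 0.648, 0.0, 0.001]
ft_force: [0.6, -0.9, 0.0]
opening: 0.658
grip_force: 32.2
```

Call:
apply_moves(steps=[[0,0,0,0.0008,0.0006,-0.005,0.045],[0,0,0,0,0,-0.003,0.045],[0,0,0,0,0,0,0.045]])

```text
time: 54.45
position: [0.5421, -0.2958, 0.237]
orientation: [0.762, 0.648, -0.0, -0.0]
ft_force: [1.0, -0.0, -0.2]
opening: 0.658
grip_force: 32.2
```

Call:
apply_moves(steps=[[0,0,0,0,0,-0.0015,0.045],[0,0,0,0,0,-0.0015,0.045],[0,0,0,0,0,0,0.045]])

```text
time: 54.82
position: [0.5425, -0.2961, 0.2346]
orientation: [0.762, 0.648, 0.0, 0.001]
ft_force: [0.9, 0.3, 2.9]
opening: 0.655
grip_force: 32.4
```

Call:
apply_moves(steps=[[0,0,0,0,0,-0.001,0.045],[0,0,0,0,0,0,0.045]])

```text
time: 55.08
position: [0.5429, -0.2962, 0.234]
orientation: [0.762, 0.648, 0.001, 0.001]
ft_force: [2.8, 0.3, 6.0]
opening: 0.662
grip_force: 32.6
```

Call:
apply_moves(steps=[[0,0,0,0,0,0,0.06],[0,0,0,0,0,0,0.075],[0,0,0,0,0,0,0.075],[0,0,0,0,0,0.01,0.075],[0,0,0,0,0,0.02,0.075],[0,0,0,0,0,0.025,0.03],[0,0,0,0,0,0,0],[0,0,0,0,0,0,0],[0,0,0,0,0,0,0],[0,0,0,0,0,0,0],[0,0,0,0,0,-0.02,0],[0,0,0,0,0,-0.015,0],[0,0,0,0,0,0,0]])

```text
time: 56.7
position: [0.5416, -0.2956, 0.2513]
orientation: [0.762, 0.648, -0.001, -0.001]
ft_force: [0.8, 0.6, 0.5]
opening: 0.0
grip_force: 0.0
```

Call:
apply_moves(steps=[[0,0,0,0,0,-0.0015,0],[0,0,0,0,0,-0.0015,0],[0,0,0,0,0,0,0]])

```text
time: 57.08
position: [0.5421, -0.296, 0.2504]
orientation: [0.762, 0.648, 0.0, 0.0]
ft_force: [0.1, -0.6, 0.0]
opening: 0.004
grip_force: 0.0
```

Call:
apply_moves(steps=[[0,0,0,0,0,-0.0015,0],[0,0,0,0,0,-0.0015,0],[0,0,0,0,0,0,0]])

```text
time: 57.45
position: [0.5421, -0.2959, 0.2471]
orientation: [0.762, 0.648, -0.0, -0.0]
ft_force: [0.1, -0.1, -0.5]
opening: -0.0
grip_force: 0.0
```

Call:
apply_moves(steps=[[0,0,0,0,0,-0.001,0],[0,0,0,0,0,0,0]])

```text
time: 57.7
position: [0.5421, -0.2959, 0.2461]
orientation: [0.762, 0.648, -0.0, -0.0]
ft_force: [-0.4, -0.1, 0.2]
opening: 0.001
grip_force: 0.0
```

Call:
apply_moves(steps=[[0,0,0,0,0,-0.001,0],[0,0,0,0,0,-0.001,0],[0,0,0,0,0,0,0]])

```text
time: 58.08
position: [0.5421, -0.296, 0.2446]
orientation: [0.762, 0.648, 0.0, 0.0]
ft_force: [-1.9, 1.5, 4.1]
opening: -0.001
grip_force: 2.4
```

Call:
apply_moves(steps=[[0,0,0,0,0,-0.001,0],[0,0,0,0,0,0,0]])

```text
time: 58.32
position: [0.5421, -0.2961, 0.2445]
orientation: [0.762, 0.648, 0.001, 0.0]
ft_force: [-4.1, 2.0, 14.9]
opening: 0.003
grip_force: 7.5
```

All three pressed. Retreating clear for a final check.

Call:
apply_moves(steps=[[0,0,0,0,0,0.01,0],[0,0,0,0,0,0.05,0],[0,0,0,0,0,0.06,0.03],[0,0,0,-0.01,0.044,0,0.03],[0,0,0,-0.01,0.044,0,0.03],[0,0,0,-0.01,0.044,0,0.03],[0,0,0,-0.01,0.044,0,0.03],[0,0,0,-0.01,0.044,0,0.03],[0,0,0,-0.01,0.044,0,0.03],[0,0,0,-0.01,0.044,0,0.03],[0,0,0,-0.01,0.044,0,0.03],[0,0,0,-0.01,0.044,0,0.03],[0,0,0,-0.01,0.044,0,0.03],[0,0,0,-0.01,0.044,0,0.03],[0,0,0,-0.01,0.044,0,0.03],[0,0,0,-0.01,0.044,0,0.03],[0,0,0,-0.01,0.044,0,0.03],[0,0,0,-0.01,0.044,0,0.03],[0,0,0,-0.01,0.044,0,0.03]])

```text
time: 60.7
position: [0.3817, 0.4094, 0.3636]
orientation: [0.762, 0.648, 0.0, 0.0]
ft_force: [0.0, -0.2, 0.3]
opening: 0.347
grip_force: 0.0
```

```bash
python3 st.py; python3 - <<'E'
from h import *
S={}
for c in("top","side"):
    S[c],d=grab_frame(c); w=cloud(c,d)
    for n,x,y,z,r in(("A",.579,-.067,.06,.024),("B",.564,-.1448,.06,.024),("C",.542,-.296,.06,.024),("cap",.6055,.2545,.08,.034)):
        m=(np.hypot(w[...,0]-x,w[...,1]-y)<r)&(w[...,2]>z)&(d>0);p=w[m]
        if n=="cap":p=p[p[:,2]<.096]
        A=np.c_[p[:,:2]-p[:,:2].mean(0),np.ones(len(p))]; print(c,n,len(p),np.linalg.lstsq(A,p[:,2],rcond=None)[0].round(4), fit(w,d,x,y,.05,z+.003,.12))
a=cv2.resize(S["top"][125:235,205:455],(800,352),interpolation=cv2.INTER_CUBIC);b=cv2.resize(S["side"][120:330,240:440],(236,248),interpolation=cv2.INTER_CUBIC);e=cv2.resize(S["side"],(397,248))
v=np.zeros((600,800,3),np.uint8);v[:352]=a;v[352:,:236]=b;v[352:,236:633]=e
cv2.imwrite("pics/f.png",np.clip(v*1.4,0,255).astype(np.uint8))
E
```

```text
[0.3817 0.4094 0.3636] M [-0.031  0.043 -0.012] F [ 0.  -0.2  0.3] yaw -9.24 q [-1.33  0.4   0.56  1.82 -0.25  0.99 -0.82] tau7 0.923 op 0.347
top A 199 [-0.0081  0.0142  0.0707] [0.5782, -0.0772, 0.0398, 289.0]
top B 203 [-0.0013  0.002   0.0708] [0.5647, -0.1443, 0.0291, 294.0]
top C 206 [ 0.0169 -0.0137  0.0706] [0.5442, -0.2959, 0.0295, 299.0]
top cap 350 [ 0.0058 -0.0084  0.0899] [0.6047, 0.2546, 0.0393, 530.0]
side A 170 [ 0.0107 -0.0018  0.0708] [0.5737, -0.0746, 0.0406, 284.0]
side B 205 [0.0174 0.0131 0.0706] [0.5634, -0.144, 0.0304, 330.0]
side C 292 [-0.0024 -0.0097  0.0707] [0.5423, -0.2961, 0.0305, 461.0]
side cap 162 [0.0001 0.006  0.0897] [0.6024, 0.2548, 0.0407, 294.0]
```

View pics/f.png

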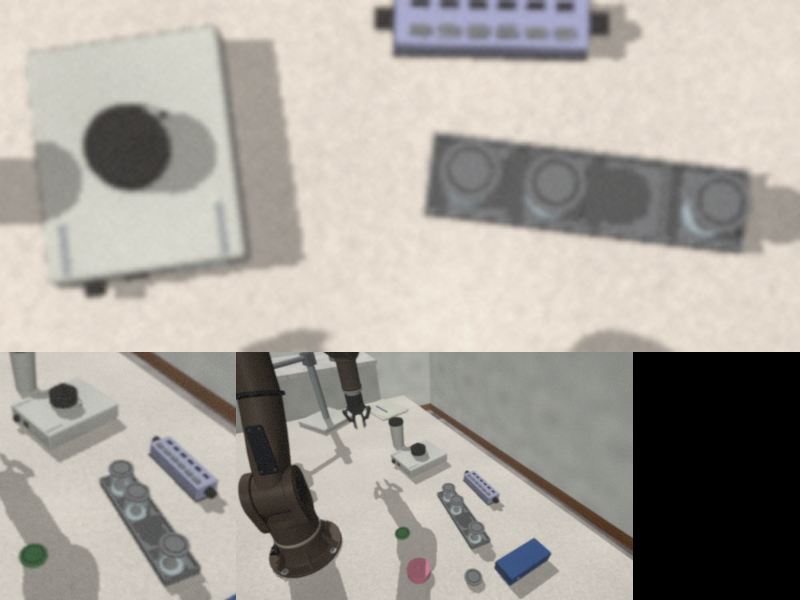

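The final picture shows the cap on the port at (127,147), level, with its roof at 0.090. Three lidded pots at (470,172), (554,182) and (719,202) have lid tops at 0.071 and are level, and the bystanders have not moved. Handing in.

```bash
python3 -c "from plant import *; print(hand_in())"
```

```text
the job is handed in; nothing more can be done
None
```

The job is handed in: the specimen pot is in the tray, all three pots have their lids pressed home and level, the dust cap is fully down, and the iris ring is closed (judged by feel against its end stop, as the tick was too small to see); the first lid took about 39 N, above the 20 N called safe, but reads flush and level.

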